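# Index the vial carousel and swing in the filling arm

### The job

Get the filling station ready: with a fingertip, push on the spokes of the carousel's star handle to turn it until the open vial (the only one without a cap) stands at the fill point (in front of the filling arm's post, on the line from hub to post), and then push the filling arm round against its stop so that its nozzle is over the mouth of that vial. Only push: do not touch or lift any vial, and leave the things standing round the station where they are.

Things in the scene. Friction and masses are not known exactly. Their poses are not given: they have to be found in the camera images.
- fill_point (a point): fixed point of the station, at the height of the open vial's mouth: the mouth's centre belongs here. It lies 80 mm from the carousel axis, on the line from that axis to the filling arm's post, 77 mm above the worktop. The grey metal station (round foot 212 mm across, with a 56 mm wide tongue carrying the post) is fixed to the worktop
- hub (a point): centre of the star handle, on the vertical axis of the carousel, at mid-height of its spokes (115 mm above the worktop); the black hub is 34 mm across, its top at 130 mm. Vials reach 79 mm above the worktop, so a fingertip at 100 mm passes over them and still meets the spokes
- carousel: foot of the carousel, fixed; origin on its vertical axis, 12 mm above the worktop. On it turns an aluminium disc, 204 mm across, with six round pockets on a circle of 80 mm radius, 60 degrees apart: five hold vials, one is empty. The disc turns either way for more than a full turn, with light friction (about 3 N at a spoke's middle), and stays where it is left
- spoke_end (a point): centre of the ball at the end of one of the star handle's three spokes, 59 mm from the hub axis, 115 mm above the worktop. Spokes are level round bars 10 mm thick with 16 mm balls, 120 degrees apart, fixed to the disc; below them is free space down to the vials' height; each spoke lies midway, in angle, between two pockets
- open_mouth (a point): centre of the mouth of the open glass vial (28 mm across, 57 mm tall, threaded neck, no cap), at its upper rim; the vial stands loose in its pocket, with about 1.5 mm of play, and turns round with the disc
- vial_0_mid (a point): capped vial, 28 mm across, 59 mm tall, standing in a carousel pocket; point half-way up
- vial_1_mid (a point): capped vial like vial_0; point half-way up
- vial_2_mid (a point): capped vial like vial_0; point half-way up
- vial_3_mid (a point): capped vial like vial_0; point half-way up
- rotor: all that turns on the carousel: disc, pockets (37 mm across, tops 42 mm above the worktop) and star handle; origin on the axis, 12 mm above the worktop, z up
- pivot (a point): the filling arm's vertical hinge axis, at the arm's height (115 mm above the worktop): top of the post, 190 mm from the carousel axis; the black cap on it is 28 mm across, its top at 132 mm
- bar_mid (a point): point on the centre line of the filling arm, 70 mm from its hinge axis, 115 mm above the worktop. The arm is a level round bar, 10 mm thick, with free space under it
- nozzle_tip (a point): lower end of the nozzle at the free end of the filling arm, 110 mm from the hinge axis, 89 mm above the worktop (12 mm above the open vial's mouth); the nozzle's head is 17 mm across, its top at 124 mm
- filling_arm (a joint): angle of the filling arm in rad: 0 is at its stop, with the nozzle over the fill point; it grows as the arm swings out anticlockwise seen from above, up to 1.45, away from the robot. So it is pushed home clockwise, from its far side; light friction (about 1 N at its middle), it stays where it is left
- tub_mid (a point): round tub with a screw lid, 64 mm across, 66 mm tall, loose on the worktop near the station; point half-way up
- die_ring_mid (a point): thick plain ring, 34 mm across, 22 mm tall, loose on the worktop near the station; point half-way up
- petri_mid (a point): clear petri dish, 60 mm across, 13 mm tall, loose on the worktop near the station; point half-way up
Mind the look-alikes: they are no part of the job. What is shaped like the part that bears vial_3_mid but blue or pink is not meant.

How it is judged (in metres and radians):
On the way, in this order (a step that is already met when the one before it is completed fails the run):
1. a finger pushes on the star handle (contact force between the fingers and rotor above 0.3 N), for 0.02 s.
2. the open vial stands at the fill point (horizontal distance between open_mouth and fill_point below 0.008 m), for 0.2 s.
3. a finger pushes on the filling arm (contact force between the fingers and filling_arm above 0.3 N), for 0.02 s.
4. the filling arm is home at its stop, its nozzle over the open vial (value of joint filling_arm below 0.06 rad and horizontal distance between nozzle_tip and open_mouth below 0.008 m), for 0.2 s.
At the end, for the whole second after the job is handed in: The centre of the open vial's mouth is within 8 mm of the fill point, the filling arm is within 0.06 rad of its stop and at rest, its nozzle tip is within 8 mm sideways of the mouth's centre, and all vials stand in their pockets (all of step 4 and horizontal distance between open_mouth and fill_point below 0.008 m and angle between open_mouth's own z axis and vertical below 0.12 rad and velocity of joint filling_arm below 0.05 rad/s and height (world z) of open_mouth below 0.082 m and height (world z) of each of vial_0_mid, vial_1_mid, vial_2_mid, vial_3_mid below 0.054 m); the robot touches nothing.
It fails at once if the carousel is turned by its disc or pockets instead of the star handle (contact force between the fingers and rotor above 1 N and height (world z) of the grasp point below 0.07 m).
It fails at once if a vial is touched with more than 1 N (contact force between any of the fingers, the arm and vial_open above 1 N or contact force between any of the fingers, the arm and vial_0 above 1 N or contact force between any of the fingers, the arm and vial_1 above 1 N or contact force between any of the fingers, the arm and vial_2 above 1 N or contact force between any of the fingers, the arm and vial_3 above 1 N).
It fails at once if a vial is lifted (by 12 mm or more) (height (world z) of open_mouth above 0.089 m or height (world z) of any of vial_0_mid, vial_1_mid, vial_2_mid, vial_3_mid above 0.061 m).
It fails at once if a thing beside the station is moved by more than 15 mm (distance of any of tub_mid, die_ring_mid, petri_mid from where it was at the start of the episode above 0.015 m).
It also fails if it takes over 58 s, if anything falls off the work surface, if the arm or the gripper's body presses on something with over 40 N, if the wrist force passes 120 N, or if a joint passes its speed limit or range.

### The arm

A 6-joint arm with a two-finger parallel gripper is mounted at the origin on a cart in front of the work surface, level with it; the furniture and walls round the work are solid. World frame = base frame: x ahead of the robot, y to its left, z up, the work surface at z = 0. Lengths are in m, angles in degrees, forces in N, time in s.
With the tool pointing down it reaches from about 0.35 to 0.875 m from the base axis. Payload 4.2 kg.
Tool frame: the origin (TCP) lies midway between the tips of the shut fingers; the grasp point (between the pads) lies 19 mm behind it; z points along the fingers, y is the line along which they close (so a half turn about z gives the same grasp; the last joint's range is limited). The gripper opens to 87 mm and grips with 3 to 60 N. Pads are 19 mm wide; open, the fingers measure 117 mm over their backs; the gripper's body (75 mm by 190 mm) begins 51 mm behind the grasp point.
Start: joints at [-48.896, 22.042, 0.453, 0, -68.411, -14.817], TCP at [0.277, -0.56, 0.196] pointing down, gripper open.
Joint ranges: [-179.83, 179.83], [-69.29, 118.12], [-61.27, 80.66], [-181.25, 117.63], [-171.15, -9.14], [-177.46, 177.46]. Speed limits (degrees/s): [159.86, 159.86, 180, 180, 180, 180].

### API

Orientations are given as [roll, pitch, yaw] about the fixed x, y, z axes, in that order (R = Rz(yaw) Ry(pitch) Rx(roll)).
In Python, from workcell import env gives the robot as it stands. The module is installed in compiled form; this text tells all that it offers. Calls block until the motion is done:
- env.goto(position, orientation): joint-space move of the TCP to a pose.
- env.move_straight(position, rotation=None, rate=0.15, force_limit=None): straight line of the TCP; rotation=None keeps the orientation; rate is the mean speed in m/s. With force_limit (N) it stops when the force on the tool has changed by that much, and returns True; else False.
- env.set_joints(angles): joint-space move.
- env.gripper_to(opening, grasp_force=None): opening from 0.0 (shut) to 1.0 (fully open); grasp_force is the grip in N (None keeps the last); returns when the fingers have stopped.
- env.dwell(seconds).
- env.inverse_kinematics(position, orientation): joint angles nearest the present ones, or None.
- env.read_state(): the state.
- env.grab_frame(name): name is "scene" or "top"; returns a dict with "image" (420x560x3 uint8, blue, green, red), "fx", "fy", "cx", "cy" (pixels), "D" ([k1, k2, p1, p2, k3] as OpenCV has them; the pictures are not rectified), "position" and "orientation" of the camera in the world. Camera axes: x right, y up, looking along -z (the intrinsics and any distortion apply to the point x, -y, -z); pixel columns grow to the right and rows downward; lengths in m; the calibration is good to about 2 mm. A picture is of the moment at which its call begins. There is no depth.
A pose or a line that the arm cannot do raises env.Unreachable and nothing moves.
- env.close_job(): hands the job in; it is judged then, once.
Trained networks look in a picture, given as the dict that the camera call returned (one of the last four; its "shot" number tells which), for a name from the list of things; names that differ only in an ending like _2 or _b are one class to them, and where a whole thing is asked for, a point or a joint stands for the part that bears it (a point fixed in the world has none). Each returns a list of dicts, best first, with "score" (0 to 1); they miss things now and then, are a little off and sometimes report something else, mostly with a low value. They report only what shows in the picture. A call takes as long as a camera call. They do not tell look-alikes from the thing itself.
- env.search_frame(picture, thing): "xyz" ([x, y, z] in m, in world coordinates, good to about 4 mm: the middle of the surface that is visible of it).
- env.trace(picture, thing): "mask" (420x560 bool, what is visible of it).
The state is a dict: "clock": time; "joint_positions": joint angles; "qvel": joint speeds; "joint_torque": joint torques, N m; "position": TCP position; "tool_rot": TCP orientation; "force": force on the tool from outside, world axes, zero at the start; "wrist_torque": the same for the moment, N m; "opening": opening from 0.0 (shut) to 1.0 (fully open); "finger_force": force on a finger pad.
Only numpy, scipy, OpenCV 4.12 (cv2) and the standard library are available. Lean on these libraries where they do the work, as an engineer would, in place of code of your own. Each camera call takes 0.05 s, during which the arm holds its last target. There are 200 camera calls.

## Working session

There is one attempt and no reset: what is moved stays moved. The work goes in short steps, each a Python script; the robot and the scene stay as the last script left them, time stands still between calls to the robot, and variables do not carry over. Pictures are saved under pics/ and viewed, at most 10 in all, crops included, and the job is handed in when it is done.

```bash
mkdir -p pics
cat > h.py <<'E'
from workcell import env
import numpy as np, cv2
from scipy.spatial.transform import Rotation as R
E
python3 - <<'E'
from h import *
for n in ("top","scene"):
    f=env.grab_frame(n); cv2.imwrite(f"pics/{n}0.png",f["image"])
    print(n,f["position"],f["orientation"],f["fx"],f["D"])
    for t in ("hub","spoke_end","open_mouth","vial_0_mid","pivot","bar_mid","nozzle_tip","tub_mid","die_ring_mid","petri_mid"):
        print(t,[(np.round(d["xyz"],3).tolist(),round(d["score"],2)) for d in env.search_frame(f,t)][:7])
print(env.read_state())
E
```

```text
top [ 0.36945784 -0.00153275  1.05854102] [  9.30228572   0.21549507 -91.30156085] 411.53137364460366 [-0.06925752  0.          0.          0.          0.        ]
hub [([0.519, -0.114, 0.026], 0.94)]
spoke_end [([0.512, -0.118, 0.019], 0.91)]
open_mouth [([0.593, -0.087, 0.081], 0.54), ([0.582, -0.164, 0.06], 0.4)]
vial_0_mid [([0.512, -0.194, 0.076], 0.59), ([0.536, 0.029, 0.009], 0.45)]
pivot [([0.532, 0.03, 0.013], 0.71), ([0.564, 0.051, 0.12], 0.28), ([0.428, 0.039, 0.066], 0.22)]
bar_mid [([0.568, 0.048, 0.121], 0.67), ([0.59, -0.086, 0.08], 0.35)]
nozzle_tip [([0.564, 0.054, 0.119], 0.86), ([0.533, 0.029, 0.012], 0.51)]
tub_mid [([0.429, 0.037, 0.066], 0.8), ([0.448, -0.238, 0.024], 0.35)]
die_ring_mid []
petri_mid [([0.567, -0.264, -0.002], 0.76)]
scene [-0.05806099 -0.4989264   0.56226919] [ 59.36556633  -0.41343292 -51.65417845] 468.3921293477957 [-0.06461435  0.          0.          0.          0.        ]
hub [([0.512, -0.124, 0.019], 0.81)]
spoke_end [([0.505, -0.127, 0.02], 0.76)]
open_mouth [([0.578, -0.169, 0.059], 0.54)]
vial_0_mid [([0.502, -0.204, 0.061], 0.67), ([
[... 364 characters left out ...]
 0.79)]
{'clock': 1.1, 'joint_positions': array([-4.88964196e+01,  2.20413927e+01,  4.51224335e-01, -2.29569992e-03,
       -6.84115173e+01, -1.48181657e+01]), 'qvel': array([-0.08483858, -0.10265868, -0.03817888, -0.02952313, -0.04750254,
        0.02572727]), 'joint_torque': array([ 1.74028132e-04, -3.90480566e+01,  1.87622416e+01,  4.22455922e+00,
        1.53699866e-02, -2.61693515e-05]), 'position': array([ 0.27680304, -0.56031693,  0.19603755]), 'tool_rot': array([ 1.79997824e+02,  1.63252369e-03, -1.53715430e+02]), 'force': array([-0.63179588, -0.08653744, -0.40741854]), 'wrist_torque': array([ 0.006077  , -0.03861287, -0.0216085 ]), 'finger_force': 0.0, 'opening': 0.9993428844161937}
```

Run:
```python
import cv2
a=cv2.imread("pics/top0.png"); 
cv2.imwrite("pics/top0c.png",cv2.resize(a[90:310,200:480],None,fx=2.7,fy=2.7,interpolation=cv2.INTER_CUBIC))
```

```text
(no output)
```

View pics/top0c.png

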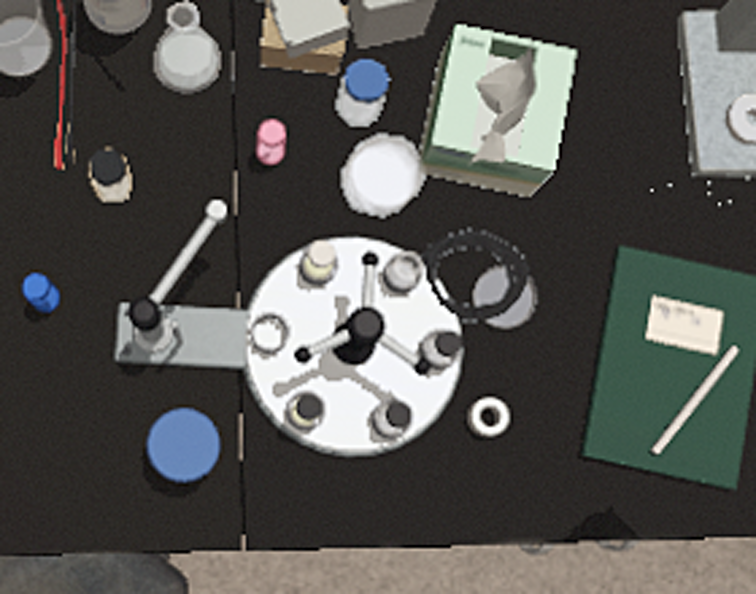

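View pics/scene0.png

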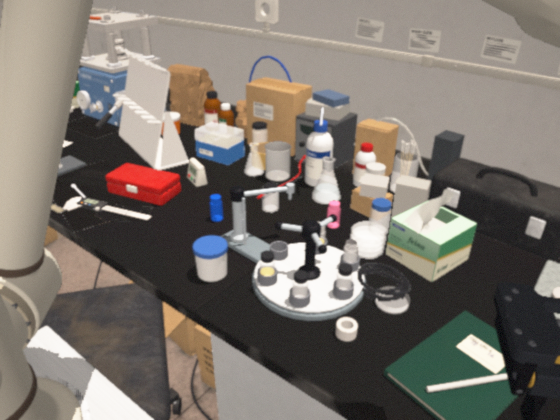

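```bash
cat >> h.py <<'E'
def px2w(f,uv,z):
    K=np.array([[f["fx"],0,f["cx"]],[0,f["fy"],f["cy"]],[0,0,1]])
    n=cv2.undistortPoints(np.array([[uv]],float),K,np.array(f["D"]))[0,0]
    d=R.from_euler("xyz",f["orientation"],degrees=True).apply([n[0],-n[1],-1])
    p=np.array(f["position"]); return p+d*(z-p[2])/d[2]
def w2px(f,P):
    K=np.array([[f["fx"],0,f["cx"]],[0,f["fy"],f["cy"]],[0,0,1]])
    c=R.from_euler("xyz",f["orientation"],degrees=True).inv().apply(np.atleast_2d(P)-f["position"])
    return cv2.projectPoints(c*[1,-1,-1],np.zeros(3),np.zeros(3),K,np.array(f["D"]))[0][:,0]
E
python3 - <<'E'
from h import *
f=env.grab_frame("top"); g=env.grab_frame("scene")
for n,uv,z in [("hub",(367,322),.130),("piv",(146,312),.132),("noz",(216,210),.124),("b1",(370,259),.119),("b2",(303,355),.119),("b3",(421,367),.119),("open",(402,268),.077),("cream",(320,252),.079),("c1",(443,346),.079),("c2",(397,414),.079),("c3",(308,406),.079),("empty",(268,335),.042),("tub",(183,443),.066)]:
    print(n,px2w(f,(200+uv[0]/2.7,90+uv[1]/2.7),z).round(4))
im=g["image"]; a=cv2.resize(im[170:330,200:400],None,fx=4,fy=3.75,interpolation=cv2.INTER_CUBIC)
cv2.imwrite("pics/scene0c.png",a)
E
```

```text
hub [ 0.5227 -0.1198  0.13  ]
piv [0.5353 0.0672 0.132 ]
noz [0.6252 0.0061 0.124 ]
b1 [ 0.5797 -0.1263  0.119 ]
b2 [ 0.4972 -0.0654  0.119 ]
b3 [ 0.4845 -0.1657  0.119 ]
open [ 0.5802 -0.1605  0.077 ]
cream [ 0.5962 -0.0866  0.079 ]
c1 [ 0.5078 -0.1934  0.079 ]
c2 [ 0.4481 -0.1494  0.079 ]
c3 [ 0.4571 -0.071   0.079 ]
empty [ 0.5271 -0.0388  0.042 ]
tub [0.4279 0.0405 0.066 ]
```

View pics/scene0c.png

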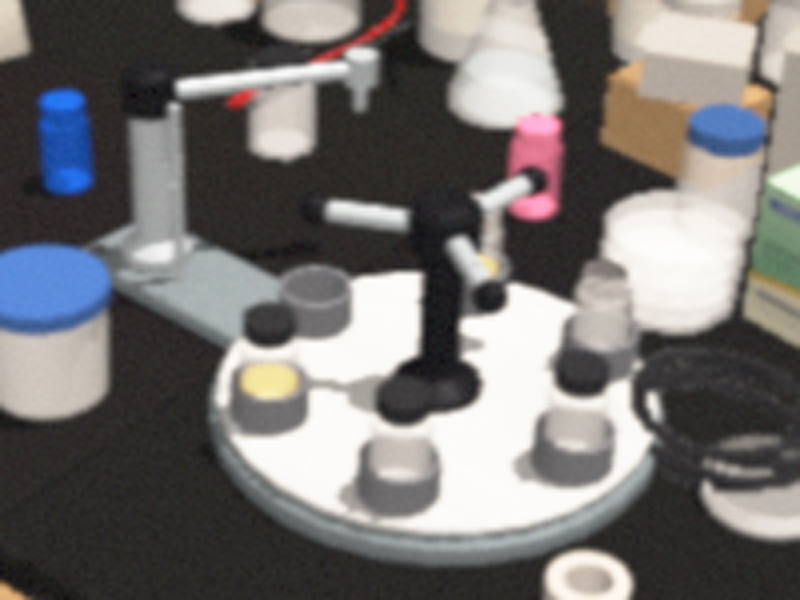

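Run:
```python
from h import *
f=env.grab_frame("top"); g=env.grab_frame("scene")
r=lambda im:cv2.resize(im,(390,390),interpolation=cv2.INTER_CUBIC)
A=r(f["image"][172:202,304:334]);B=r(f["image"][175:205,334:364]);C=r(g["image"][225:265,308:348]);D=r(g["image"][225:265,330:370])
o=np.vstack([np.hstack([A,B]),np.hstack([C,D])]);cv2.imwrite("pics/z.png",cv2.resize(o,(590,590)))
```

```text
(no output)
```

View pics/z.png

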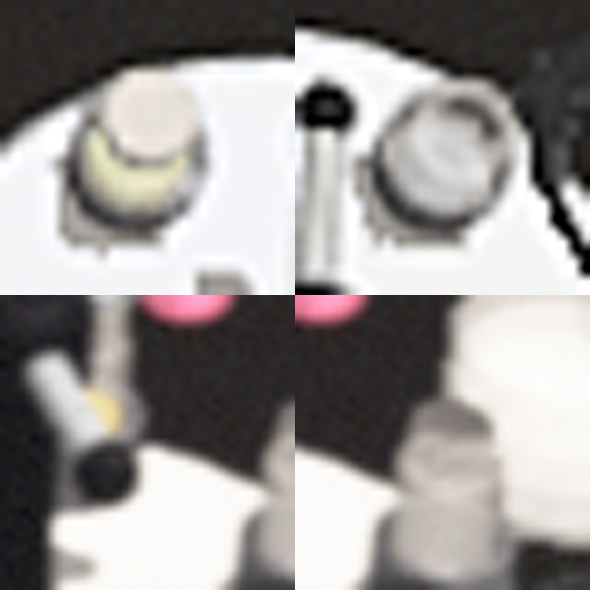

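```bash
cat >> h.py <<'E'
H=np.array([.522,-.1195]); P=np.array([.5353,.0680])
e=lambda a:np.array([np.cos(np.radians(a)),np.sin(np.radians(a))])
def star(s,z=.1,off=20,r=40): return [*(H+r*e(s)-off*e(s+90)),z],[180,0,(s-180+180)%360-180]
def snap(n):
    f=env.grab_frame("top"); o=cv2.resize(f["image"][90:310,200:480],None,fx=2.7,fy=2.7,interpolation=cv2.INTER_CUBIC)
    cv2.imwrite(f"pics/{n}.png",o)
E
python3 - <<'E'
from h import *
env.gripper_to(0.0)
p,o=star(-27,.21); env.goto(p,o); print(env.read_state()["joint_positions"].round(0),env.read_state()["clock"])
print(env.move_straight(star(-27)[0],rate=.12,force_limit=8))
for s in range(-17,104,10):
    p,o=star(s); st=env.move_straight(p,rotation=o,rate=.06,force_limit=25)
    if st: print("stop",s); break
q=env.read_state(); print(q["joint_positions"].round(0),q["clock"],q["force"],q["position"])
snap("t1")
E
```

```text
Traceback (most recent call last):
workcell.Unreachable: the arm cannot take that pose within its joint ranges
```

Run:
```python
from h import *
p,o=star(-27,.21); print(p,o,env.read_state()["clock"])
for z in (.21,.1):
  for y in range(-180,180,30):
    q=env.inverse_kinematics([p[0],p[1],z],[180,0,y]); print(z,y,None if q is None else np.round(q))
```

```text
[np.float64(27.08245097274378), np.float64(-36.09925047334923), 0.21] [180, 0, 153] 2.825
0.21 -180 None
0.21 -150 None
0.21 -120 None
0.21 -90 None
0.21 -60 None
0.21 -30 None
0.21 0 None
0.21 30 None
0.21 60 None
0.21 90 None
0.21 120 None
0.21 150 None
0.1 -180 None
0.1 -150 None
0.1 -120 None
0.1 -90 None
0.1 -60 None
0.1 -30 None
0.1 0 None
0.1 30 None
0.1 60 None
0.1 90 None
0.1 120 None
0.1 150 None
```

Unit slip (mm vs m); fix.

```bash
sed -i 's/off=20,r=40/off=.020,r=.040/' h.py
python3 - <<'E'
from h import *
for s in range(-27,110,20): 
    q=env.inverse_kinematics(*star(s)); print(s,None if q is None else np.round(q))
p,o=star(-27,.21); env.goto(p,o); print(env.read_state()["joint_positions"].round(0),env.read_state()["clock"])
print(env.move_straight(star(-27)[0],rate=.12,force_limit=8))
for s in range(-17,104,10):
    p,o=star(s); st=env.move_straight(p,rotation=o,rate=.06,force_limit=25)
    if st: print("stop",s); break
q=env.read_state(); print(q["joint_positions"].round(0),q["clock"],q["force"],q["position"])
snap("t1")
E
```

```text
-27 [   0.   22.  -15.   -0.  -53. -117.]
-7 [  2.  22. -14.  -0. -54. -99.]
13 [  3.  23. -14.  -0. -54. -80.]
33 [  5.  22. -14.   0. -54. -62.]
53 [  6.  22. -15.   0. -53. -43.]
73 [  8.  21. -16.   0. -53. -25.]
93 [  9.  20. -18.   0. -52.  -6.]
[   0.   16.   -6.    0.  -68. -117.] 4.6
False
[  9.  19. -19.   0. -52.   4.] 9.8917 [ 0.36652987  0.26807931 -0.35803578] [ 0.53289044 -0.07616941  0.10010113]
```

View pics/t1.png

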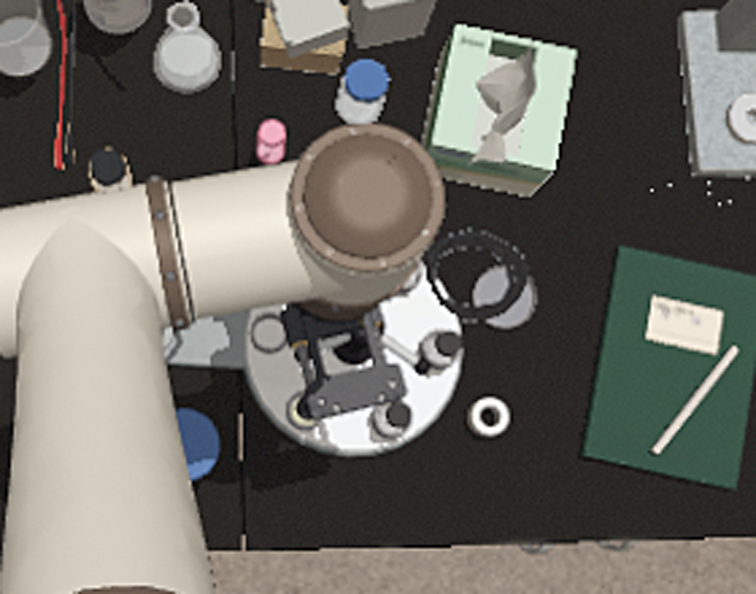

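Run:
```python
from h import *
q=env.read_state(); print(q)
g=env.grab_frame("scene"); cv2.imwrite("pics/s1.png",cv2.resize(g["image"][130:330,180:430],(750,600),interpolation=cv2.INTER_CUBIC))
```

```text
{'clock': 9.9417, 'joint_positions': array([ 9.14134292e+00,  1.89344418e+01, -1.94500175e+01,  1.42766832e-02,
       -5.15900225e+01,  3.61522482e+00]), 'qvel': array([-0.01094367,  0.16474331,  0.0893717 , -0.08304309,  0.00287367,
        0.92628354]), 'joint_torque': array([ 1.93268422e-02, -3.34681249e+01,  1.57462853e+01,  3.53461705e+00,
        3.24339070e-02, -5.63627807e-03]), 'position': array([ 0.53297653, -0.076158  ,  0.10009232]), 'tool_rot': array([-1.79975239e+02, -1.27776924e-02, -7.72345676e+01]), 'force': array([-0.26338013,  0.11436786,  0.27126671]), 'wrist_torque': array([-0.0476391 ,  0.09144692, -0.00066386]), 'finger_force': 0.0, 'opening': 0.006287938185541653}
```

View pics/s1.png

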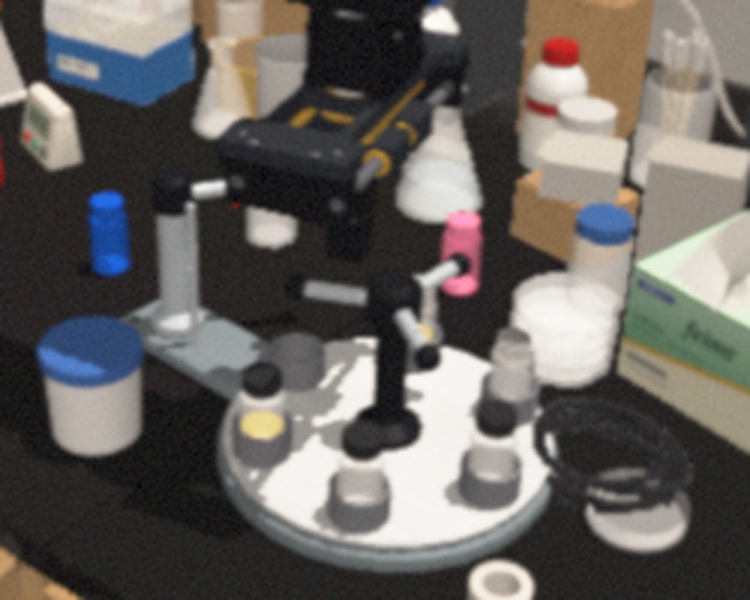

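Run:
```python
from h import *
g=env.grab_frame("scene")
L=[(.533,-.0762,.1),(*H,.13),(*H,.115),*[(*(H+.059*e(a)),.115) for a in (-7,113,233)],(.5353,.068,.132)]
for p,u in zip(L,w2px(g,np.array(L))): print(np.round(p,3),((u-[180,130])*3).round())
```

```text
[ 0.533 -0.076  0.1  ] [346. 290.]
[ 0.522 -0.12   0.13 ] [396. 280.]
[ 0.522 -0.12   0.115] [395. 302.]
[ 0.581 -0.127  0.115] [460. 265.]
[ 0.499 -0.065  0.115] [298. 287.]
[ 0.486 -0.167  0.115] [429. 358.]
[0.535 0.068 0.132] [173. 174.]
```

Run:
```python
from h import *
g=env.grab_frame("scene"); a=g["image"][190:250,260:340].astype(float)
a=np.clip((a/255)**.45*255,0,255).astype(np.uint8)
cv2.imwrite("pics/s2.png",cv2.resize(a,(800,600),interpolation=cv2.INTER_NEAREST))
```

```text
(no output)
```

View pics/s2.png

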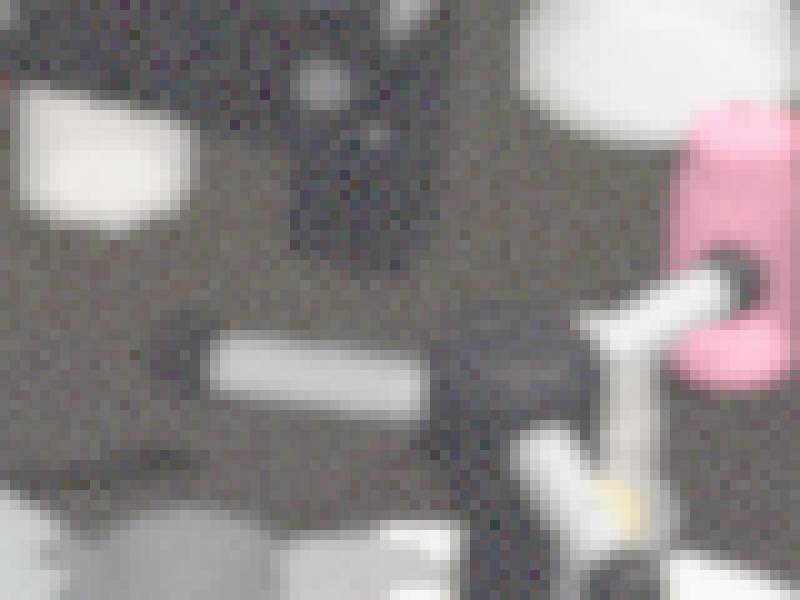

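Run:
```python
from h import *
p=env.read_state()["position"]
def tip(g):
    a=cv2.GaussianBlur(g["image"],(0,0),1).sum(2)[195:245,290:304]/3; return np.median(a,axis=1).round().astype(int)
g=env.grab_frame("scene"); print(tip(g))
print(env.move_straight([p[0],p[1],.082],rate=.06,force_limit=6))
q=env.read_state();print(q["position"],q["force"],q["clock"])
g=env.grab_frame("scene"); print(tip(g)); print(w2px(g,q["position"]))
cv2.imwrite("pics/s3.png",np.hstack([cv2.resize(np.clip((g["image"][190:250,260:340]/255.)**.45*255,0,255).astype(np.uint8),(800,600),interpolation=cv2.INTER_NEAREST)]))
```

```text
[ 26  25  26  27  26  27  28  26  27  27  25  22  21  21  22  22  22  22
  22  22  25  29  32  35  36  37  37  39  45  61  90 120 141 144 131 104
  75  51  40  38  36  36  35  35  36  38  51  80 114 138]
False
[ 0.53248646 -0.07622231  0.08135878] [ 0.44476793  0.3950849  -0.05394371] 10.5917
[ 54  48  44  43  43  40  36  30  27  25  26  24  25  26  28  28  27  26
  25  24  23  22  22  23  23  22  22  25  31  51  85 120 142 143 129 104
  74  50  40  38  38  36  35  35  36  38  48  72 106 133]
[[294.96579232 235.40199132]]
```

View pics/s3.png

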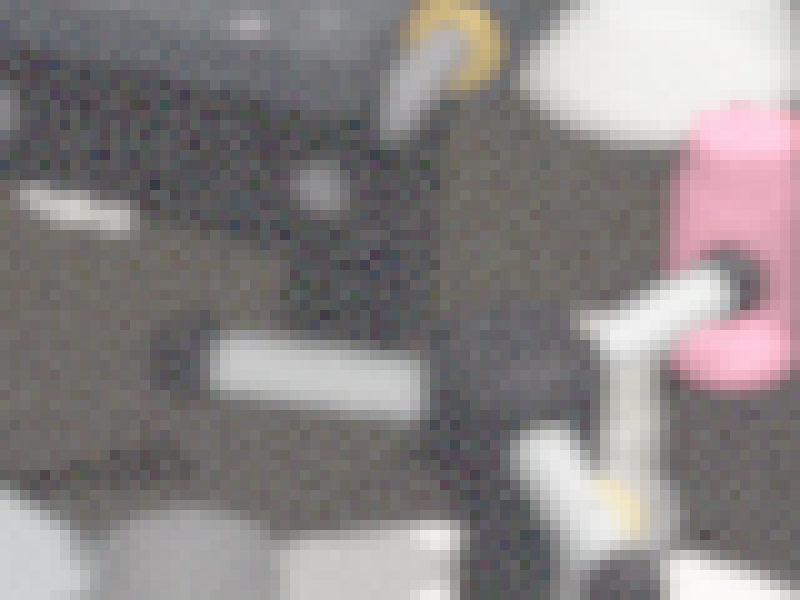

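The tip sits about 20 mm above the reported TCP, so the first sweep passed over the spokes. At z = 0.080 the tip is at spoke level, so I'll push the spoke ahead (at 113°) from here.

Run:
```python
from h import *
for s in range(108,226,9):
    p,o=star(s,z=.08); st=env.move_straight(p,rotation=o,rate=.06,force_limit=25)
    q=env.read_state(); print(s,q["force"].round(1))
    if st: print("stop"); break
print(q["position"],q["clock"],q["joint_positions"].round(0))
snap("t2")
```

```text
108 [ 0.2  0.4 -0.4]
117 [-0.5  0.2  0.2]
126 [ 1.1 -0.3  0.1]
135 [1.5 1.8 0.9]
144 [1.3 0.5 0.6]
153 [-0.4  0.5 -0. ]
162 [-0.1  0.7  0.4]
171 [-0.7  0.3  0.1]
180 [-0.7  0.1 -0.1]
189 [ 0.5 -0.3 -0.2]
198 [ 0.5 -0.3 -0.5]
207 [ 0.8 -0.3 -0.5]
216 [ 0.5 -0.2 -0.5]
225 [0.2 0.8 0.2]
[ 0.47965686 -0.13362082  0.08000097] 14.9 [  3.  17. -26.   0. -47. 132.]
```

View pics/t2.png

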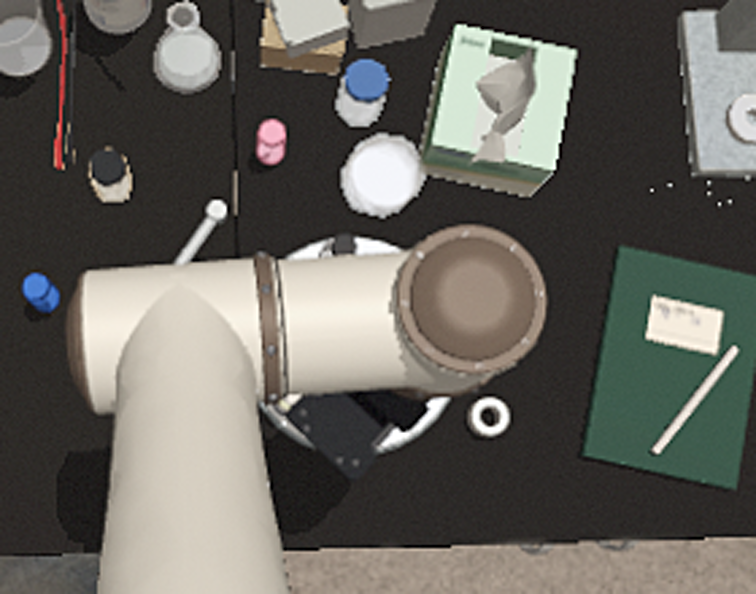

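```bash
cat >> h.py <<'E'
def phase(f,img=None):
    im=cv2.GaussianBlur(f["image"] if img is None else img,(0,0),1.2).max(2).astype(np.float32); best=[]
    for s in np.arange(-60,60,.5):
      for dx in (-.003,0,.003):
       for dy in (-.003,0,.003):
        pts=np.array([[*(H+[dx,dy]+.059*e(s+k)),.115] for k in (0,120,240)]+[[*(H+[dx,dy]+.040*e(s+k)),.118] for k in (0,120,240)])
        u=w2px(f,pts).astype(np.float32)
        v=cv2.remap(im,u[None,:,0],u[None,:,1],cv2.INTER_LINEAR)[0]; best.append((np.mean(v[:3])-.3*np.mean(v[3:]),s,dx,dy,v.round().tolist()))
    return min(best)
E
python3 - <<'E'
from h import *
for s in (220,):
    p,o=star(s,z=.08); env.move_straight(p,rotation=o,rate=.06)
env.move_straight([p[0],p[1],.2],rate=.2)
j=env.read_state()["joint_positions"]; j[0]-=45; j[5]=60; env.set_joints(j)
f=env.grab_frame("top"); np.save("f.npy",f,allow_pickle=True)
print(phase(f,cv2.imread("pics/top0.png"))); print(phase(f))
for t in ("open_mouth","vial_0_mid"): print(t,[(np.round(d["xyz"],3).tolist(),round(d["score"],2)) for d in env.search_frame(f,t)][:5])
print(env.read_state()["clock"])
cv2.imwrite("pics/t3.png",cv2.resize(f["image"][90:310,200:480],None,fx=2.7,fy=2.7,interpolation=cv2.INTER_CUBIC))
E
```

```text
(np.float32(-15.336819), np.float64(-7.0), 0, 0, [50.0, 44.0, 43.0, 204.0, 201.0, 205.0])
(np.float32(-13.861721), np.float64(-21.0), 0, 0, [53.0, 43.0, 41.0, 197.0, 198.0, 197.0])
open_mouth [([0.55, -0.044, 0.055], 0.65)]
vial_0_mid [([0.599, -0.101, 0.076], 0.45), ([0.566, 0.052, 0.116], 0.28)]
17.5167
```

View pics/t3.png

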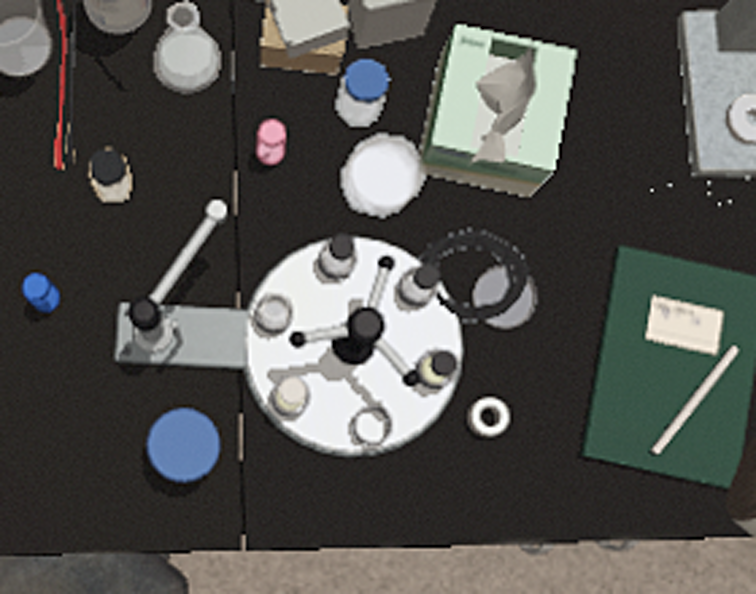

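Run:
```python
from h import *
p,o=star(210,z=.2); env.goto(p,o); print(env.read_state()["joint_positions"].round(0))
print(env.move_straight(star(210,z=.08)[0],rate=.12,force_limit=8))
for s in (218,226,234,239,242):
    p,o=star(s,z=.08); print(env.move_straight(p,rotation=o,rate=.05,force_limit=25))
p,o=star(236,z=.08); env.move_straight(p,rotation=o,rate=.06)
env.move_straight([p[0],p[1],.2],rate=.2)
j=env.read_state()["joint_positions"]; j[0]-=45; j[5]=60; env.set_joints(j)
f=env.grab_frame("top"); print(phase(f))
for t in ("open_mouth",): print(t,[(np.round(d["xyz"],3).tolist(),round(d["score"],2)) for d in env.search_frame(f,t)][:5])
print(env.read_state()["clock"], "fill",H+.08*e(86.1))
cv2.imwrite("pics/t4.png",f["image"])
```

```text
[  5.   9. -17.   0. -64. 115.]
False
False
False
False
False
False
(np.float32(-14.2598), np.float64(-4.5), 0, 0, [49.0, 43.0, 43.0, 202.0, 194.0, 197.0])
open_mouth [([0.526, -0.037, 0.055], 0.63)]
24.0167 fill [ 0.52744122 -0.03968526]
```

```bash
cat >> h.py <<'E'
def arm(a,z=.08,off=.02): return [*(P+.07*e(a)+off*e(a+90)),z],[180,0,a]
E
python3 - <<'E'
from h import *
p,o=arm(-16,z=.2); env.goto(p,o); print(env.read_state()["joint_positions"].round(0))
print(env.move_straight(arm(-16)[0],rate=.12,force_limit=8))
for a in [-24,-32,-40,-48,-56,-64,-72,-80,-87,-92,-95,-97,-99,-101,-103]:
    p,o=arm(a); st=env.move_straight(p,rotation=o,rate=.06 if a>-85 else .025,force_limit=25 if a>-90 else 5)
    if a<-86: print(a,st,env.read_state()["force"].round(1))
    if st: break
p,o=arm(a+12); env.move_straight(p,rotation=o,rate=.06)
env.move_straight([p[0],p[1],.2],rate=.2)
j=env.read_state()["joint_positions"]; j[0]-=50; env.set_joints(j)
f=env.grab_frame("top"); print(phase(f)); cv2.imwrite("pics/t5.png",f["image"])
for t in ("open_mouth","nozzle_tip","bar_mid","tub_mid","petri_mid"): print(t,[(np.round(d["xyz"],3).tolist(),round(d["score"],2)) for d in env.search_frame(f,t)][:3])
print(env.read_state()["clock"])
# nozzle head top expected pixel; brightness along candidate arm angles
im=cv2.GaussianBlur(f["image"],(0,0),1).min(2).astype(np.float32)
for a in range(-100,-80,2):
    u=w2px(f,np.array([[*(P+r*e(a)),.12] for r in np.arange(.03,.075,.005)])).astype(np.float32)
    print(a,cv2.remap(im,u[None,:,0],u[None,:,1],1)[0].mean().round(),end="; ")
m=env.trace(f,"filling_arm")
for d in m[:1]:
    v,u=np.nonzero(d["mask"]); print(d["score"],u.min(),u.max(),v.min(),v.max(), w2px(f,np.array([[*(P+.11*e(-93.9)),.124],[*P,.132]])))
E
```

```text
[ 21.  21.  -1.   0. -68.  52.]
False
-87 False [-0.4  0.6  0.1]
-92 False [ 1.3  0.  -0.2]
-95 False [1.  0.4 0. ]
-97 False [2.  0.3 0.9]
-99 False [ 5.5 -0.6 -2.6]
-101 False [10.1 -2.3 -5.7]
-103 False [14.7 -4.6 -9.4]
(np.float32(-14.283237), np.float64(-4.5), 0, 0, [48.0, 43.0, 44.0, 201.0, 193.0, 197.0])
open_mouth [([0.521, -0.037, 0.061], 0.42), ([0.453, -0.236, 0.022], 0.29)]
nozzle_tip [([0.531, 0.037, 0.12], 0.67)]
bar_mid [([0.533, 0.033, 0.116], 0.69)]
tub_mid [([0.428, 0.039, 0.065], 0.66)]
petri_mid [([0.566, -0.266, 0.004], 0.59)]
35.3083
-100 162.0; -98 165.0; -96 176.0; -94 188.0; -92 192.0; -90 186.0; -88 168.0; -86 142.0; -84 110.0; -82 84.0; 0.88 248 304 199 212 [[301.66953198 208.27016489]
 [253.74579147 205.56501633]]
```

Run:
```python
from h import *
f=env.grab_frame("top"); m=env.trace(f,"filling_arm")[0]["mask"]
v,u=np.nonzero(m); k=u>u.max()-7
uv=np.array([u[k].mean()+.5-.5,(v[k].min()+v[k].max())/2]); n=px2w(f,uv,.12)
a=np.degrees(np.arctan2(*(n[:2]-P)[::-1])); print(uv,n,a)
if abs(a+93.9)<2.5: print(env.close_job())
```

```text
[365.45 221.5 ] [ 0.49414229 -0.18811914  0.12      ] -99.12923958080252
```

Run:
```python
from h import *
f=env.grab_frame("top")
for d in env.trace(f,"filling_arm")[:2]+env.trace(f,"bar_mid")[:1]+env.trace(f,"nozzle_tip")[:1]:
    n,l,s,c=cv2.connectedComponentsWithStats(d["mask"].astype(np.uint8)); i=1+s[1:,4].argmax(); m=l==i
    v,u=np.nonzero(m); print(d["score"],s[i])
    for lo in (285,296): 
        k=(u>=lo)&(u<lo+9)
        if k.any():
            w=px2w(f,(u[k].mean(),v[k].mean()),.118); print(lo,w.round(4),np.degrees(np.arctan2(*(w[:2]-P)[::-1])).round(1))
cv2.imwrite("pics/t6.png",cv2.resize(f["image"][170:250,240:340],(800,600)))
```

```text
0.7 [248 200  58  13 355]
285 [ 0.5312 -0.0129  0.118 ] -92.9
296 [ 0.5293 -0.0387  0.118 ] -93.2
0.35 [374 238  13  12  77]
0.57 [248 200  56  12 316]
285 [ 0.5313 -0.0127  0.118 ] -92.8
296 [ 0.5295 -0.0369  0.118 ] -93.1
0.57 [247 199  58  14 409]
285 [ 0.5314 -0.0137  0.118 ] -92.7
296 [ 0.5291 -0.0378  0.118 ] -93.4
```

```bash
python3 -c "
from h import *
print(env.close_job(), env.read_state()['clock'])"
```

```text
the job is handed in; nothing more can be done
the job is handed in; nothing more can be done
```

I handed the job in, with no verdict returned: by my last camera measurements the open vial is about 1 mm from the fill point, the filling arm is within about 1° of its stop with its nozzle over the mouth, and the tub and petri dish had not moved (the ring was not re-measured).

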